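# Wedge a tile tight in its painting jig

### The job

The tile lies loose in the wooden painting jig. Take the mallet by its handle and, with slow, gentle taps, drive the red-capped wedge down into its slot until it goes no further and the jaw holds the tile tight; then stand the mallet upright on the table, clear of the jig. Push the wedge with the mallet only, not with the fingers, and never with more than 40 N; leave the jars and the tape roll where they are.

Things in the scene. Friction and masses are not known exactly. Their poses are not given: they have to be found in the camera images.
- jig: Wooden tile jig fixed to the table: board 250 (x) x 130 (y) x 10 mm. Origin: centre of the board's underside. From -x to +x: backstop, tile, sliding jaw, wedge, slot block. The backstop (14 mm high, brass nuts to 31 mm above the table) is set anywhere in a 5 mm range, unmeasured, and holds under load; so the wedge stops 10 to 34 mm below its start.
- jaw: Jaw: dark nose 90 x 22 mm with a stiff rubber pad facing the tile, light stem in the slot, its slanted face against the wedge. Origin: on the board, middle of the pad's front; axes as the jig's. Slides along the jig's x only: starts open at x = +2.5 mm, goes to -x 1 mm per 4 mm of wedge descent; 2.5 to 7.5 mm until the tile is pinned. Drags with 3 N, no spring back.
- wedge: Loose wooden wedge, red cap, upright in the slot, tip down. 80 mm high, 30 mm wide (y). Origin: centre of its tip (10 mm thick). +x face straight, -x face slopes 1 in 4; cap 34 x 34 x 10 mm. Slides down against about 5 N; once the tile is pinned resistance climbs about 6 N per mm. Home when a slow push (20 mm/s or less) of 12 to 20 N moves it no more; fast blows pass 40 N. It stays put.
- wedge_top (a point): Centre of the flat top of the wedge's red cap, where the mallet strikes, straight down. About 130 mm above the table at the start; its height shows how far the wedge is in. It ends 95 to 120 mm above the table, always above the 80 mm slot block.
- mallet: Small round-headed mallet, 123 mm tall, 0.25 kg, standing upright on its rubber face at the start, handle up. Origin: centre of its flat striking face (45 mm across); z up along the handle. Head 47 mm in diameter up to 44 mm above the face; above it a square handle 22 x 22 mm, its flats along the mallet's x and y.
- mallet_grip (a point): Point on the mallet's axis, 92 mm above the striking face, where the handle is gripped from above across its flats (22 mm).
- tile: Glazed painter's tile with brown dabs, 66 x 98 x 6.5 mm, loose on the board between backstop and jaw, its 66 mm side along the jig's x. Origin: centre of its underside; its sides are turned +0.157 rad about z from its own axes. The jaw pushes it to the jig's -x by itself; nothing else needs to touch it.
- blue_jar: Pigment jar with blue contents and white lid, 59 mm across, 111 mm tall, beyond the jig; bystander. Origin: centre of its underside.
- squat_jar: Squat pigment jar with white lid, 78 mm across, 82 mm tall, beyond the jig; bystander. Origin: centre of its underside.
- tape: Roll of masking tape lying flat, 100 mm across, 25 mm high, to the left; bystander. Origin: centre of its underside.
- slot_mouth (a point): Centre of the open top of the wedge slot, 80 mm above the table, on the jig's x axis; turns with the jig. The fixed wooden slot block round it spans x +35 to +106 mm and y -31 to +31 mm of the jig. The slot is 34 mm wide in y; its flat +x wall stands at jig x = +80 mm.
Not all that is in view belongs to the job. Of the things that look like the mallet, take the one that is farthest from the robot's base at the start.

How it is judged:
On the way, in this order (a step that is already met when the one before it is completed fails the run):
1. the mallet is lifted off the table (height (world z) of mallet above 0.05 m), for 0.1 s.
2. the mallet bears on the wedge (contact force between mallet and wedge above 2 N), for 0.02 s.
3. the wedge is home: the jaw presses on the tile with more than 5 N and the mallet is off the wedge (contact force between jaw and tile above 5 N and contact force between mallet and wedge below 0.1 N), for 0.2 s.
At the end, for the whole second after the job is handed in: The wedge is driven home and stands upright in the slot, so that the jaw presses on the flat-lying tile with more than 5 N by itself; the mallet stands upright (within 0.1 rad), at rest, on the table, wholly beside the jig's board (contact force between jaw and tile above 5 N and angle between wedge's own z axis and vertical below 0.08 rad and angle between tile's own z axis and vertical below 0.05 rad and angle between mallet's own z axis and vertical below 0.1 rad and height (world z) of mallet below 0.006 m and linear speed of mallet below 0.02 m/s and (x of mallet in the frame of jig above 0.148 m or x of mallet in the frame of jig below -0.148 m or y of mallet in the frame of jig above 0.088 m or y of mallet in the frame of jig below -0.088 m)); the robot touches nothing.
It fails at once if the mallet pushes the wedge with more than 40 N (contact force between mallet and wedge above 40 N).
It fails at once if the fingers push the wedge, the jaw or the tile (contact force between the fingers and wedge above 1 N or contact force between the fingers and jaw above 1 N or contact force between the fingers and tile above 1 N).
It fails at once if the blue jar is moved by more than 20 mm or tipped (distance of blue_jar from where it was at the start of the episode above 0.02 m or angle between blue_jar's own z axis and vertical above 0.3 rad).
It fails at once if the squat jar is moved by more than 20 mm or tipped (distance of squat_jar from where it was at the start of the episode above 0.02 m or angle between squat_jar's own z axis and vertical above 0.3 rad).
It fails at once if the tape roll is moved by more than 20 mm (distance of tape from where it was at the start of the episode above 0.02 m).
It also fails if it takes over 54 s, if anything falls off the work surface, if the arm or the gripper's body presses on something with over 40 N, if the wrist force passes 120 N, or if a joint passes its speed limit or range.

### The arm

A 6-joint arm with a two-finger parallel gripper is mounted at the origin on a cart in front of the work surface, level with it; the furniture and walls round the work are solid. World frame = base frame: x ahead of the robot, y to its left, z up, the work surface at z = 0. Lengths are in m, angles in rad, forces in N, time in s.
With the tool pointing down it reaches from about 0.25 to 0.775 m from the base axis. Payload 4 kg.
Tool frame: the origin (TCP) lies midway between the tips of the shut fingers; the grasp point (between the pads) lies 19 mm behind it (env.grip_point_offset is the distance from the TCP to the grasp point, in m); z points along the fingers, y is the line along which they close (so a half turn about z gives the same grasp; the last joint's range is limited). The gripper opens to 94 mm and grips with 3 to 60 N. Pads are 16 mm wide; open, the fingers measure 119 mm over their backs; the gripper's body (75 mm by 177 mm) begins 78 mm behind the grasp point.
Start: joints at [-1.315, 0.087, 1.371, -0, 1.684, -0.103], TCP at [0.193, -0.515, 0.206] pointing down, gripper open.
Joint ranges: [-3.1, 3.1], [-0.76, 2.03], [0.27, 2.55], [-1.08, 4.22], [0.17, 2.65], [-2.57, 2.57]. Speed limits (rad/s): [2.79, 2.79, 3.14, 3.14, 3.14, 3.14].

### API

Orientations are given as a unit quaternion [x, y, z, w].
In Python, from station import env gives the robot as it stands. The module is installed in compiled form; this text tells all that it offers.
- The arm moves only by the shell command python3 -m handwheel 'ROWS' [OPENING] [FORCE]. ROWS is JSON, a list of rows, each an object of numbers: "tx", "ty", "tz": the shift along the tool's x, y, z scaled (see below); "ax", "ay", "az": the turn, a rotation vector about the tool's x, y, z scaled (see below). In form: [{"tx": .., "ty": .., "tz": .., "ax": .., "ay": .., "az": ..}, ...]. A call has 1 to 20 rows; each row is the pose to reach, as a shift and turn from the pose commanded when the call began, along the tool's axes at that moment; what a row does not reach only later rows make up. The controller multiplies each number of a shift by 0.08 m and each number of a turn by 30 degrees. A row lasts 1/10 s, in which the tool goes at most 50 mm and 8.59 degrees, less where a joint would pass 70% of its speed; a pose out of reach is approached as far as the arm can. A call with a number of a shift or a turn outside -1 to 1 is refused whole. A call with a gripper value outside its range is refused whole. OPENING is the closure in counts, from 0 (fully open) to 255 (shut), set as the call begins (- or left out, the last holds). The fingers move at their own pace and stop on an object; FORCE is the grip in N (left out, the last holds). Time passes only in rows, so rows that repeat a pose let the fingers close. It gives the time, the measured TCP pose, the force, the opening and the grip force at its end, in the units of the state.
- env.read_state(): the state, without advancing time (a new reading comes with each control period).
- env.capture(name): name is "scene" or "top" or "wrist"; returns a dict with "img" (480x640x3 uint8, blue, green, red), "fx", "fy", "cx", "cy" (pixels), "xyz" and "rotation" of the camera in the world. Camera axes: x right, y down, z forward; pixel columns grow to the right and rows downward; lengths in m; the calibration is good to about 2 mm. A picture is of the moment at which its call begins. There is no depth.
- env.sign_off(): hands the job in; it is judged then, once.
Trained networks look in a picture, given as the dict that the camera call returned (one of the last four; its "shot" number tells which), for a name from the list of things; names that differ only in an ending like _2 or _b are one class to them, and where a whole thing is asked for, a point or a joint stands for the part that bears it (a point fixed in the world has none). Each returns a list of dicts, best first, with "confidence" (0 to 1); they miss things now and then, are a little off and sometimes report something else, mostly with a low value. They report only what shows in the picture. A call takes as long as a camera call. They do not tell look-alikes from the thing itself.
- env.regions_of(picture, name): "mask" (480x640 bool, what is visible of it) and "location" ([column, row] as shares, 0 to 1, of the picture: columns of its width, rows of its height, amid what is visible of it).
- env.pinpoint(picture, name): "location" ([column, row] as shares, 0 to 1, of the picture: columns of its width, rows of its height: a listed point, or the origin of a listed thing).
The state is a dict: "time": time; "joint_pos": joint angles; "qvel": joint speeds; "joint_torque": joint torques, N m; "position": TCP position; "ee_rot": TCP orientation; "ft_force": force on the tool from outside, world axes, zero at the start; "ft_torque": the same for the moment, N m; "finger_gap": finger opening in m; "finger_force": force on a finger pad.
Only numpy, scipy, OpenCV 4.12 (cv2) and the standard library are available. Lean on these libraries where they do the work, as an engineer would, in place of code of your own. Each camera call takes 0.05 s, during which the arm holds its last target. There are 200 camera calls.

## Working session

There is one attempt and no reset: what is moved stays moved. The work goes in short steps, Python scripts to look and compute and a shell command to move; the robot and the scene stay as the last step left them, time stands still between calls to the robot, and variables do not carry over. Pictures are saved under pics/ and viewed, at most 10 in all, crops included, and the job is handed in when it is done.

```bash
mkdir -p pics
cat > h.py <<'E'
import numpy as np, cv2
from station import env
from scipy.spatial.transform import Rotation as R
def ray(p,loc):
    u=np.array([(loc[0]*640-p['cx'])/p['fx'],(loc[1]*480-p['cy'])/p['fy'],1])
    r=np.array(p['rotation']); r=r if r.shape==(3,3) else R.from_quat(r).as_matrix()
    return np.array(p['xyz']),r@u
def atz(p,loc,z):
    o,d=ray(p,loc); return o+d*(z-o[2])/d[2]
def tri(a,b):
    (o,d),(q,e)=a,b; A=np.c_[d,-e]; s=np.linalg.lstsq(A,q-o,rcond=None)[0]
    x,y=o+s[0]*d,q+s[1]*e; return (x+y)/2,np.linalg.norm(x-y)
E
python3 - <<'E'
from h import *
Z=dict(mallet=0,mallet_grip=.092,wedge_top=.13,slot_mouth=.08,jig=0,tape=0,blue_jar=0,squat_jar=0,tile=.01)
for c in("scene","top"):
    p=env.capture(c); cv2.imwrite(f'pics/{c}0.png',p['img']); print(c,np.round(p['xyz'],3))
    for n,z in Z.items():
        for d in env.pinpoint(p,n)[:4]:
            l=d['location']; print(n,round(d['confidence'],2),np.round([l[0]*640,l[1]*480]),np.round(atz(p,l,z),3))
s=env.read_state();print(s['time'],s['position'],s['ee_rot'],s['finger_gap'],env.grip_point_offset)
E
```

```text
scene [-0.055  0.718  0.878]
mallet 0.91 [443. 286.] [ 0.366 -0.111  0.   ]
mallet 0.9 [409. 291.] [ 0.41  -0.036  0.   ]
mallet 0.6 [411. 262.] [ 0.47  -0.121  0.   ]
mallet_grip 0.97 [447. 256.] [ 0.373 -0.11   0.092]
mallet_grip 0.87 [416. 264.] [ 0.404 -0.037  0.092]
mallet_grip 0.83 [422. 233.] [ 0.463 -0.133  0.092]
wedge_top 0.91 [335. 243.] [0.544 0.08  0.13 ]
slot_mouth 0.56 [335. 260.] [0.543 0.078 0.08 ]
slot_mouth 0.35 [311. 292.] [0.506 0.186 0.08 ]
jig 0.77 [308. 294.] [0.563 0.141 0.   ]
jig 0.57 [337. 259.] [0.604 0.007 0.   ]
jig 0.21 [252. 255.] [0.756 0.153 0.   ]
tape 0.97 [193. 295.] [ 0.739  0.339 -0.   ]
blue_jar 0.59 [293. 226.] [0.775 0.001 0.   ]
squat_jar 0.6 [251. 256.] [0.756 0.158 0.   ]
tile 0.6 [299. 293.] [0.571 0.162 0.01 ]
top [0.525 0.063 1.052]
mallet 0.73 [405. 327.] [ 0.364 -0.109  0.   ]
mallet 0.72 [370. 300.] [ 0.416 -0.037  0.   ]
mallet 0.55 [420. 276.] [ 0.467 -0.135  0.   ]
mallet_grip 0.86 [414. 334.] [ 0.366 -0.11   0.092]
mallet_grip 0.71 [377. 312.] [ 0.405 -0.042  0.092]
mallet_grip 0.6 [319. 240.] [0.534 0.069 0.092]
mallet_grip 0.58 [428. 280.] [ 0.465 -0.133  0.092]
wedge_top 0.68 [315. 235.] [0.541 0.075 0.13 ]
wedge_top 0.17 [286. 230.] [0.549 0.128 0.13 ]
slot_mouth 0.88 [316. 239.] [0.535 0.073 0.08 ]
jig 0.87 [286. 228.] [0.556 0.137 0.   ]
tape 0.71 [191. 134.] [0.744 0.335 0.   ]
blue_jar 0.97 [359. 123.] [ 0.775 -0.007  0.   ]
squat_jar 0.83 [280. 126.] [0.764 0.155 0.   ]
tile 0.64 [273. 219.] [0.574 0.163 0.01 ]
tile 0.52 [286. 227.] [0.558 0.136 0.01 ]
1.0 [ 0.19313091 -0.51499255  0.20550331] [ 9.83950622e-01  1.78440948e-01 -1.10210673e-06  3.41165207e-05] 0.09379018047778216 0.0188
```

Run:
```python
import cv2,numpy as np
a=cv2.imread('pics/top0.png')[60:400,160:500]; b=cv2.imread('pics/scene0.png')[190:340,220:500]
cv2.imwrite('pics/c1.png',cv2.resize(a,(600,600),interpolation=2)); cv2.imwrite('pics/c2.png',cv2.resize(b,(800,428),interpolation=2))
```

```text
(no output)
```

View pics/c1.png

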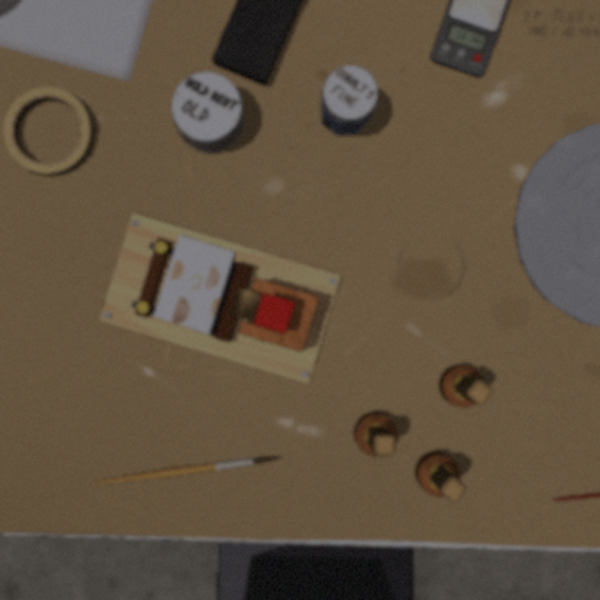

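View pics/c2.png

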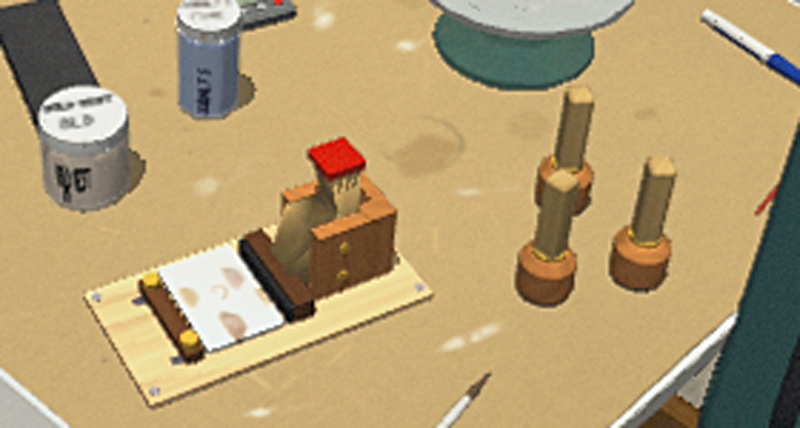

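Three look-alike mallets (top image px): (420,276), (370,300) and (405,327). They are 0.486, 0.41 and 0.38 m from the base, so the one at (420,276) is the farthest, and the crops confirm it: crop 1 (463,385), crop 2 (570,150). I approach it from above for a closer look.

```bash
H="python3 -m handwheel"
$H '[{"tx":0.25,"ty":-0.16,"tz":-0.15},{"tx":0.5,"ty":-0.32,"tz":-0.3},{"tx":0.97,"ty":-0.65,"tz":-0.6}]' 0 >/dev/null
$H '[{"tx":0.48,"ty":-0.32},{"tx":0.97,"ty":-0.65}]' >/dev/null
$H '[{"tx":0.48,"ty":-0.32},{"tx":0.97,"ty":-0.65}]' >/dev/null
$H '[{"tx":0.48,"ty":-0.32},{"tx":0.97,"ty":-0.65},{"tx":0.97,"ty":-0.65},{"tx":0.97,"ty":-0.65}]'
python3 - <<'E'
from h import *
s=env.read_state();print(s['time'],s['position'],s['ee_rot'])
p=env.capture("wrist"); cv2.imwrite('pics/w1.png',p['img']); print(np.round(p['xyz'],3))
for n,z in dict(mallet=0,mallet_grip=.092,wedge_top=.13).items():
    for d in env.pinpoint(p,n)[:4]:
        l=d['location']; print(n,round(d['confidence'],2),np.round([l[0]*640,l[1]*480]),np.round(atz(p,l,z),3))
E
```

```text
1.0 [ 0.19313091 -0.51499255  0.20550331] [ 9.83950622e-01  1.78440948e-01 -1.10210673e-06  3.41165207e-05]
[ 0.256 -0.491  0.385]$[0]: bad value
$[0]: bad value
$[0]: bad value
$[0]: bad value
```

View pics/w1.png

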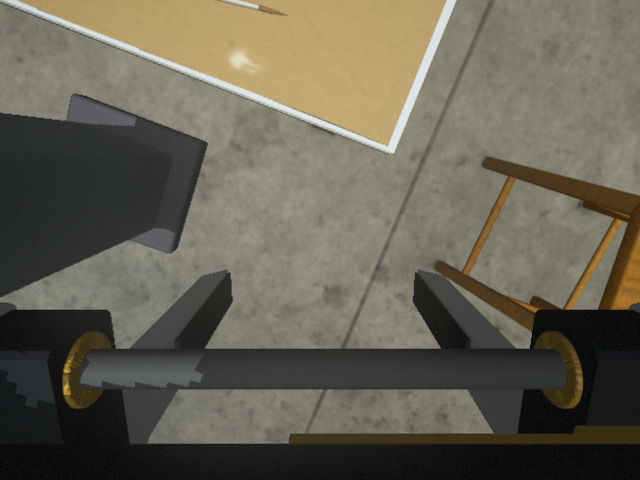

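The picture is still from the start pose: table corner at (390,150), fingers at the bottom. The moves were refused because each row needs all six numbers.

```bash
H="python3 -m handwheel"
$H '[{"tx":0.25,"ty":-0.16,"tz":-0.15,"ax":0,"ay":0,"az":0},{"tx":0.5,"ty":-0.32,"tz":-0.3,"ax":0,"ay":0,"az":0},{"tx":0.97,"ty":-0.65,"tz":-0.6,"ax":0,"ay":0,"az":0}]' 0 &&
$H '[{"tx":0.48,"ty":-0.32,"tz":0,"ax":0,"ay":0,"az":0},{"tx":0.97,"ty":-0.65,"tz":0,"ax":0,"ay":0,"az":0}]' >/dev/null &&
$H '[{"tx":0.48,"ty":-0.32,"tz":0,"ax":0,"ay":0,"az":0},{"tx":0.97,"ty":-0.65,"tz":0,"ax":0,"ay":0,"az":0}]' >/dev/null &&
$H '[{"tx":0.48,"ty":-0.32,"tz":0,"ax":0,"ay":0,"az":0},{"tx":0.97,"ty":-0.65,"tz":0,"ax":0,"ay":0,"az":0},{"tx":0.97,"ty":-0.65,"tz":0,"ax":0,"ay":0,"az":0},{"tx":0.97,"ty":-0.65,"tz":0,"ax":0,"ay":0,"az":0}]'
python3 - <<'E'
from h import *
s=env.read_state();print(s['time'],s['position'],s['ee_rot'])
p=env.capture("wrist"); cv2.imwrite('pics/w2.png',p['img']); print(np.round(p['xyz'],3))
for n,z in dict(mallet=0,mallet_grip=.092,wedge_top=.13).items():
    for d in env.pinpoint(p,n)[:4]:
        l=d['location']; print(n,round(d['confidence'],2),np.round([l[0]*640,l[1]*480]),np.round(atz(p,l,z),3))
E
```

```text
time: 1.5
position: [0.2459, -0.44, 0.2508]
ee_rot: [0.984, 0.177, -0.001, -0.002]
ft_force: [0.4, -0.1, 0.7]
finger_gap: 0.0935
finger_force: 0.0
time: 2.3
position: [0.4101, -0.2119, 0.2527]
ee_rot: [0.984, 0.18, -0.0, 0.0]
ft_force: [-0.2, 0.1, 0.6]
finger_gap: 0.094
finger_force: 0.0
2.3 [ 0.41009564 -0.21194839  0.25270825] [ 9.83705108e-01  1.79788994e-01 -1.98275879e-04  3.71350021e-04]
[ 0.473 -0.187  0.432]
mallet 0.96 [274. 144.] [ 0.462 -0.134  0.   ]
mallet 0.74 [179. 155.] [ 0.412 -0.035  0.   ]
mallet 0.65 [226. 210.] [ 0.37  -0.105  0.   ]
mallet_grip 0.9 [143. 160.] [ 0.409 -0.038  0.092]
mallet_grip 0.73 [201. 234.] [ 0.361 -0.107  0.092]
```

View pics/w2.png

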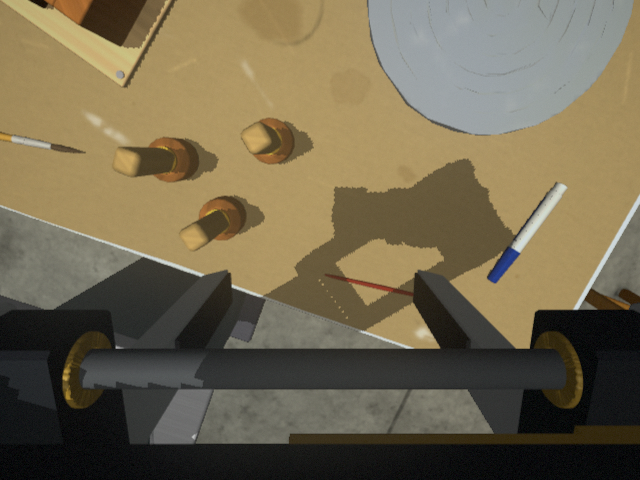

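The target is at (257,137), and its handle top looks turned relative to the fingers. I enlarge it and overlay the known 22 mm square at several yaws.

Run:
```python
from h import *
p=env.capture("wrist"); im=p['img']
r=np.array(p['rotation']); r=r if r.shape==(3,3) else R.from_quat(r).as_matrix()
# face colour mask of handle top
hsv=cv2.cvtColor(im,cv2.COLOR_BGR2HSV)
c=im[105:175,225:305]; big=cv2.resize(c,None,fx=7,fy=7,interpolation=cv2.INTER_CUBIC)
print(np.round(atz(p,[256/640,137/480],.123),4)); print(r.round(3).tolist(),p['fx'])
o=atz(p,[256/640,137/480],.123)
outs=[big.copy()]
for k,y in enumerate([20,50,65]):
    a=np.deg2rad(y); q=np.array([[1,1],[1,-1],[-1,-1],[-1,1]])*.011@np.array([[np.cos(a),np.sin(a)],[-np.sin(a),np.cos(a)]])
    W=np.c_[o[:2]+q,np.full(4,.123)]; C=(W-p['xyz'])@r; px=np.c_[C[:,0]/C[:,2]*p['fx']+p['cx'],C[:,1]/C[:,2]*p['fy']+p['cy']]
    print(y,px.round(1).tolist())
    cv2.polylines(big,[((px-[225,105])*7).astype(int)],True,[(0,0,255),(0,255,0),(255,0,0)][k],1)
cv2.imwrite('pics/z1.png',cv2.resize(np.hstack([outs[0],big]),(800,350)))
```

```text
[ 0.4644 -0.1355  0.123 ]
[[0.348, -0.911, -0.221], [-0.937, -0.338, -0.083], [0.001, 0.236, -0.972]] 368.1491349868535
20 [[241.8, 122.7], [269.2, 122.9], [270.0, 151.1], [243.0, 150.9]]
50 [[237.2, 131.7], [260.4, 117.5], [274.7, 142.3], [251.7, 156.0]]
65 [[236.8, 136.9], [255.3, 116.8], [275.2, 137.1], [256.7, 156.7]]
```

View pics/z1.png

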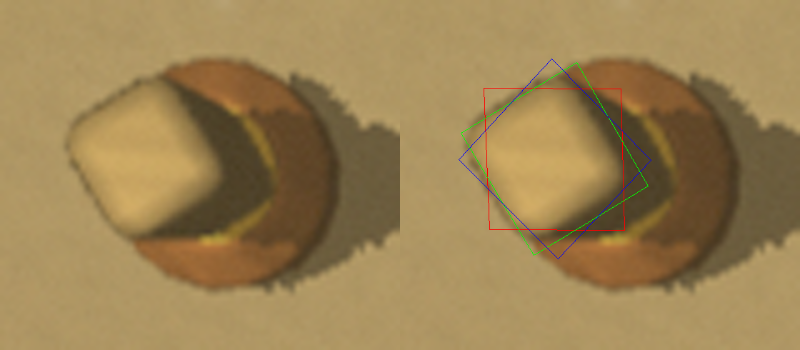

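The handle yaw is about 54° and its axis is at about (0.464, -0.134). I go above it, turning +33°.

```bash
H="python3 -m handwheel"
$H '[{"tx":0.25,"ty":-0.17,"tz":0,"ax":0,"ay":0,"az":-0.25},{"tx":0.5,"ty":-0.34,"tz":0,"ax":0,"ay":0,"az":-0.5},{"tx":0.75,"ty":-0.5,"tz":0,"ax":0,"ay":0,"az":-0.75},{"tx":0.976,"ty":-0.674,"tz":0,"ax":0,"ay":0,"az":-1},{"tx":0.976,"ty":-0.674,"tz":0,"ax":0,"ay":0,"az":-1}]' 70 >/dev/null &&
$H '[{"tx":0,"ty":0,"tz":0.25,"ax":0,"ay":0,"az":-0.11},{"tx":0,"ty":0,"tz":0.5,"ax":0,"ay":0,"az":-0.11},{"tx":0,"ty":0,"tz":0.5,"ax":0,"ay":0,"az":-0.11},{"tx":0,"ty":0,"tz":0.5,"ax":0,"ay":0,"az":-0.11}]'
python3 - <<'E'
from h import *
s=env.read_state();print(s['time'],s['position'],s['joint_pos'])
p=env.capture("wrist"); cv2.imwrite('pics/w3.png',p['img']); print(np.round(p['xyz'],3))
for n,z in dict(mallet=0,mallet_grip=.092).items():
    for d in env.pinpoint(p,n)[:4]:
        l=d['location']; print(n,round(d['confidence'],2),np.round([l[0]*640,l[1]*480]),np.round(atz(p,l,z),3))
E
```

```text
time: 3.45
position: [0.4634, -0.1358, 0.2127]
ee_rot: [0.892, 0.451, -0.0, -0.0]
ft_force: [0.0, -0.4, 0.5]
finger_gap: 0.0681
finger_force: 0.0
3.45 [ 0.4634073  -0.13578225  0.21273179] [-4.02173817e-01 -6.39886833e-02  1.50921960e+00 -4.65074640e-04
  1.69688668e+00  2.31687898e-01]
[ 0.503 -0.08   0.392]
mallet 0.95 [222. 173.] [ 0.406 -0.035  0.   ]
mallet 0.92 [322. 215.] [ 0.463 -0.134  0.   ]
mallet 0.91 [237. 247.] [ 0.367 -0.107  0.   ]
mallet_grip 0.86 [208. 278.] [ 0.361 -0.107  0.092]
mallet_grip 0.77 [323. 233.] [ 0.465 -0.134  0.092]
mallet_grip 0.6 [196. 182.] [ 0.407 -0.039  0.092]
```

View pics/w3.png

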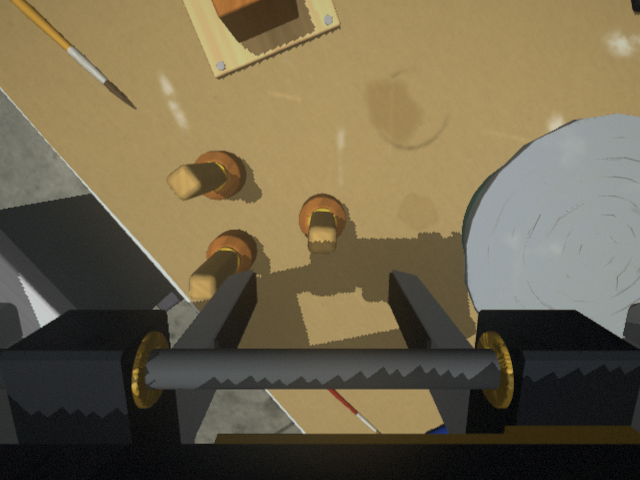

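The handle at (322,237) is square to the fingers and centred. I descend and grip.

```bash
H="python3 -m handwheel"
$H '[{"tx":0.02,"ty":0,"tz":0.3,"ax":0,"ay":0,"az":0},{"tx":0.02,"ty":0,"tz":0.6,"ax":0,"ay":0,"az":0},{"tx":0.02,"ty":0,"tz":0.9,"ax":0,"ay":0,"az":0}]' >/dev/null &&
$H '[{"tx":0,"ty":0,"tz":0.3,"ax":0,"ay":0,"az":0},{"tx":0,"ty":0,"tz":0.6,"ax":0,"ay":0,"az":0},{"tx":0,"ty":0,"tz":0.84,"ax":0,"ay":0,"az":0},{"tx":0,"ty":0,"tz":0.84,"ax":0,"ay":0,"az":0},{"tx":0,"ty":0,"tz":0.84,"ax":0,"ay":0,"az":0}]' &&
$H '[{"tx":0,"ty":0,"tz":0,"ax":0,"ay":0,"az":0},{"tx":0,"ty":0,"tz":0,"ax":0,"ay":0,"az":0},{"tx":0,"ty":0,"tz":0,"ax":0,"ay":0,"az":0},{"tx":0,"ty":0,"tz":0,"ax":0,"ay":0,"az":0},{"tx":0,"ty":0,"tz":0,"ax":0,"ay":0,"az":0},{"tx":0,"ty":0,"tz":0,"ax":0,"ay":0,"az":0},{"tx":0,"ty":0,"tz":0,"ax":0,"ay":0,"az":0},{"tx":0,"ty":0,"tz":0,"ax":0,"ay":0,"az":0}]' 255 50
```

```text
time: 4.4
position: [0.4655, -0.1338, 0.0745]
ee_rot: [0.892, 0.453, 0.0, 0.001]
ft_force: [-0.4, -0.3, 0.5]
finger_gap: 0.0684
finger_force: 0.0
time: 5.2
position: [0.4649, -0.1334, 0.0734]
ee_rot: [0.892, 0.453, -0.0, 0.0]
ft_force: [0.0, 0.5, 0.2]
finger_gap: 0.022
finger_force: 49.1
```

```bash
H="python3 -m handwheel"
$H '[{"tx":0,"ty":0,"tz":-0.1,"ax":0,"ay":0,"az":0},{"tx":0,"ty":0,"tz":-0.3,"ax":0,"ay":0,"az":0},{"tx":0,"ty":0,"tz":-0.6,"ax":0,"ay":0,"az":0},{"tx":0,"ty":0,"tz":-1,"ax":0,"ay":0,"az":0}]' >/dev/null &&
$H '[{"tx":0,"ty":0,"tz":-0.4,"ax":0,"ay":0,"az":0},{"tx":0,"ty":0,"tz":-0.8,"ax":0,"ay":0,"az":0},{"tx":0,"ty":0,"tz":-1,"ax":0,"ay":0,"az":0},{"tx":0,"ty":0,"tz":-1,"ax":0,"ay":0,"az":0},{"tx":0,"ty":0,"tz":-1,"ax":0,"ay":0,"az":0}]'
python3 - <<'E'
from h import *
s=env.read_state();print(s['time'],s['position'],s['ee_rot'],s['ft_force'],s['finger_gap'])
L={}
for c in("wrist","scene","top"):
    p=env.capture(c)
    if c=="wrist":cv2.imwrite('pics/w4.png',p['img'])
    for n,z in dict(wedge_top=.13,slot_mouth=.08).items():
        for d in env.pinpoint(p,n)[:2]:
            l=d['location']; L.setdefault((c,n),ray(p,l)); print(c,n,round(d['confidence'],2),np.round([l[0]*640,l[1]*480]),np.round(atz(p,l,z),3))
for n in("wedge_top","slot_mouth"):
    for a,b in(("scene","top"),("wrist","top"),("wrist","scene")):
        if (a,n) in L and (b,n) in L: print(n,a,b,tri(L[a,n],L[b,n]))
# red cap centroid, top+scene (red blob biggest)
E
```

```text
time: 6.1
position: [0.4646, -0.1332, 0.2328]
ee_rot: [0.892, 0.453, -0.0, -0.0]
ft_force: [-0.6, 0.0, -2.3]
finger_gap: 0.0219
finger_force: 49.1
6.1 [ 0.46463523 -0.13324787  0.23280969] [ 8.91561523e-01  4.52899394e-01 -2.99551908e-04 -3.15436490e-04] [-0.63517983  0.00894753 -2.33669968] 0.021945797337266357
scene wedge_top 0.93 [338. 240.] [0.547 0.068 0.13 ]
scene slot_mouth 0.69 [333. 260.] [0.546 0.081 0.08 ]
top wedge_top 0.6 [317. 234.] [0.544 0.072 0.13 ]
top slot_mouth 0.85 [316. 235.] [0.543 0.073 0.08 ]
wedge_top scene top (array([0.54364916, 0.07241254, 0.13461014]), np.float64(0.0001389473429554812))
slot_mouth scene top (array([0.54575859, 0.07601043, 0.07699391]), np.float64(0.007735821507626425))
```

```bash
H="python3 -m handwheel"
$H '[{"tx":0.2,"ty":-0.06,"tz":0,"ax":0,"ay":0,"az":0},{"tx":0.5,"ty":-0.14,"tz":0,"ax":0,"ay":0,"az":0},{"tx":0.892,"ty":-0.248,"tz":0,"ax":0,"ay":0,"az":0}]' >/dev/null &&
$H '[{"tx":0.3,"ty":-0.08,"tz":0,"ax":0,"ay":0,"az":0},{"tx":0.6,"ty":-0.16,"tz":0,"ax":0,"ay":0,"az":0},{"tx":0.892,"ty":-0.248,"tz":0,"ax":0,"ay":0,"az":0},{"tx":0.892,"ty":-0.248,"tz":0,"ax":0,"ay":0,"az":0},{"tx":0.892,"ty":-0.248,"tz":0,"ax":0,"ay":0,"az":0}]'
python3 - <<'E'
from h import *
p=env.capture("wrist");cv2.imwrite('pics/w5.png',p['img'])
for n,z in dict(wedge_top=.13,slot_mouth=.08,jig=0,tile=.01).items():
    for d in env.pinpoint(p,n)[:2]:
        l=d['location']; print(n,round(d['confidence'],2),np.round([l[0]*640,l[1]*480]),np.round(atz(p,l,z),3))
E
```

```text
time: 7.35
position: [0.517, 0.0053, 0.2332]
ee_rot: [0.891, 0.453, -0.0, 0.0]
ft_force: [0.4, -0.6, -1.8]
finger_gap: 0.0219
finger_force: 49.1
wedge_top 0.95 [291. 147.] [0.539 0.077 0.13 ]
jig 0.58 [277.  88.] [0.556 0.141 0.   ]
tile 0.81 [270.  50.] [0.572 0.172 0.01 ]
```

View pics/w5.png

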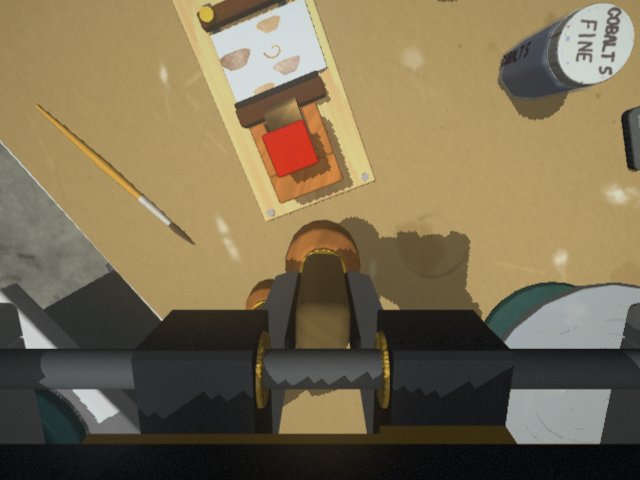

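The cap centre is at (291,148), which is world (0.540, 0.076); the mallet hangs straight. I move over it and come down near it.

```bash
H="python3 -m handwheel"
$H '[{"tx":0.2,"ty":-0.06,"tz":0,"ax":0,"ay":0,"az":0},{"tx":0.5,"ty":-0.14,"tz":0,"ax":0,"ay":0,"az":0},{"tx":0.8,"ty":-0.25,"tz":0,"ax":0,"ay":0,"az":0},{"tx":0.89,"ty":-0.28,"tz":0,"ax":0,"ay":0,"az":0},{"tx":0.89,"ty":-0.28,"tz":0,"ax":0,"ay":0,"az":0},{"tx":0.89,"ty":-0.28,"tz":0,"ax":0,"ay":0,"az":0}]' &&
$H '[{"tx":0,"ty":0,"tz":0.05,"ax":0,"ay":0,"az":0},{"tx":0,"ty":0,"tz":0.1,"ax":0,"ay":0,"az":0},{"tx":0,"ty":0,"tz":0.15,"ax":0,"ay":0,"az":0},{"tx":0,"ty":0,"tz":0.2,"ax":0,"ay":0,"az":0},{"tx":0,"ty":0,"tz":0.225,"ax":0,"ay":0,"az":0},{"tx":0,"ty":0,"tz":0.25,"ax":0,"ay":0,"az":0},{"tx":0,"ty":0,"tz":0.25,"ax":0,"ay":0,"az":0}]'
python3 - <<'E'
from h import *
p=env.capture("scene");cv2.imwrite('pics/s5.png',cv2.resize(p['img'][180:310,240:440],(800,520),interpolation=2))
E
```

```text
time: 8.2
position: [0.5408, 0.075, 0.2334]
ee_rot: [0.892, 0.453, -0.0, 0.0]
ft_force: [-0.5, 0.4, -2.3]
finger_gap: 0.0221
finger_force: 49.1
time: 8.9
position: [0.5408, 0.076, 0.2131]
ee_rot: [0.892, 0.453, -0.0, -0.0]
ft_force: [0.5, -0.2, -2.6]
finger_gap: 0.022
finger_force: 49.1
```

View pics/s5.png

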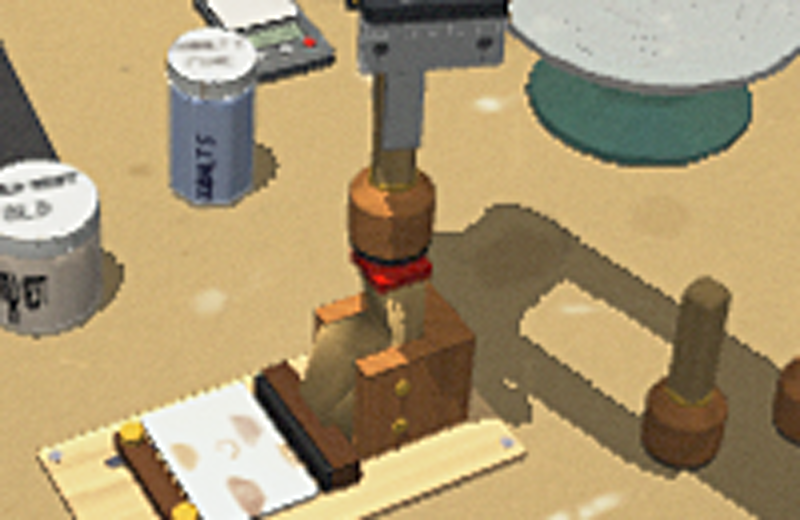

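The mallet face is centred just above the red cap (395,265). I press slowly, about 10 mm/s, in short calls.

```bash
H="python3 -m handwheel"
$H '[{"tx":0,"ty":0,"tz":0.0125,"ax":0,"ay":0,"az":0},{"tx":0,"ty":0,"tz":0.025,"ax":0,"ay":0,"az":0},{"tx":0,"ty":0,"tz":0.0375,"ax":0,"ay":0,"az":0},{"tx":0,"ty":0,"tz":0.05,"ax":0,"ay":0,"az":0},{"tx":0,"ty":0,"tz":0.0625,"ax":0,"ay":0,"az":0},{"tx":0,"ty":0,"tz":0.075,"ax":0,"ay":0,"az":0},{"tx":0,"ty":0,"tz":0.0875,"ax":0,"ay":0,"az":0},{"tx":0,"ty":0,"tz":0.1,"ax":0,"ay":0,"az":0}]' | head -4 &&
$H '[{"tx":0,"ty":0,"tz":0.0125,"ax":0,"ay":0,"az":0},{"tx":0,"ty":0,"tz":0.025,"ax":0,"ay":0,"az":0},{"tx":0,"ty":0,"tz":0.0375,"ax":0,"ay":0,"az":0},{"tx":0,"ty":0,"tz":0.05,"ax":0,"ay":0,"az":0}]' | head -4
```

```text
time: 9.75
position: [0.541, 0.076, 0.2053]
ee_rot: [0.892, 0.453, -0.0, 0.0]
ft_force: [0.1, -1.0, -2.4]
time: 10.15
position: [0.5412, 0.0759, 0.2024]
ee_rot: [0.892, 0.453, 0.001, 0.0]
ft_force: [0.1, 0.5, 2.1]
```

```bash
H="python3 -m handwheel"
$H '[{"tx":0,"ty":0,"tz":0.0125,"ax":0,"ay":0,"az":0},{"tx":0,"ty":0,"tz":0.025,"ax":0,"ay":0,"az":0},{"tx":0,"ty":0,"tz":0.0375,"ax":0,"ay":0,"az":0},{"tx":0,"ty":0,"tz":0.05,"ax":0,"ay":0,"az":0}]' | sed -n '1,2p;4p' &&
$H '[{"tx":0,"ty":0,"tz":0.0125,"ax":0,"ay":0,"az":0},{"tx":0,"ty":0,"tz":0.025,"ax":0,"ay":0,"az":0}]' | sed -n '1,2p;4p'
```

```text
time: 10.55
position: [0.5414, 0.0759, 0.1979]
ft_force: [-0.2, -1.0, 2.8]
time: 10.75
position: [0.5413, 0.0759, 0.1956]
ft_force: [0.7, -0.4, 3.7]
```

```bash
H="python3 -m handwheel"
$H '[{"tx":0,"ty":0,"tz":0.0125,"ax":0,"ay":0,"az":0},{"tx":0,"ty":0,"tz":0.025,"ax":0,"ay":0,"az":0}]' | sed -n '1,2p;4p' 
$H '[{"tx":0,"ty":0,"tz":0.0125,"ax":0,"ay":0,"az":0},{"tx":0,"ty":0,"tz":0.025,"ax":0,"ay":0,"az":0}]' | sed -n '1,2p;4p'
```

```text
time: 10.95
position: [0.5411, 0.076, 0.1935]
ft_force: [-0.5, -0.2, 4.1]
time: 11.15
position: [0.541, 0.076, 0.1915]
ft_force: [0.3, -0.6, 4.0]
```

```bash
H="python3 -m handwheel"
$H '[{"tx":0,"ty":0,"tz":0.0125,"ax":0,"ay":0,"az":0},{"tx":0,"ty":0,"tz":0.025,"ax":0,"ay":0,"az":0}]' | sed -n '1,2p;4p' 
$H '[{"tx":0,"ty":0,"tz":0.0125,"ax":0,"ay":0,"az":0},{"tx":0,"ty":0,"tz":0.025,"ax":0,"ay":0,"az":0}]' | sed -n '1,2p;4p'
```

```text
time: 11.35
position: [0.541, 0.076, 0.1894]
ft_force: [-0.3, -0.5, 3.2]
time: 11.55
position: [0.5409, 0.076, 0.1873]
ft_force: [-0.2, -0.5, 2.3]
```

```bash
H="python3 -m handwheel"
$H '[{"tx":0,"ty":0,"tz":0.0125,"ax":0,"ay":0,"az":0},{"tx":0,"ty":0,"tz":0.025,"ax":0,"ay":0,"az":0}]' | sed -n '1,2p;4p' 
$H '[{"tx":0,"ty":0,"tz":0.0125,"ax":0,"ay":0,"az":0},{"tx":0,"ty":0,"tz":0.025,"ax":0,"ay":0,"az":0}]' | sed -n '1,2p;4p'
```

```text
time: 11.75
position: [0.5409, 0.076, 0.1853]
ft_force: [0.5, -0.7, 3.4]
time: 11.95
position: [0.5409, 0.076, 0.1833]
ft_force: [0.3, -0.0, 4.3]
```

```bash
H="python3 -m handwheel"
$H '[{"tx":0,"ty":0,"tz":0.0125,"ax":0,"ay":0,"az":0},{"tx":0,"ty":0,"tz":0.025,"ax":0,"ay":0,"az":0}]' | sed -n '1,2p;4p' 
$H '[{"tx":0,"ty":0,"tz":0.0125,"ax":0,"ay":0,"az":0},{"tx":0,"ty":0,"tz":0.025,"ax":0,"ay":0,"az":0}]' | sed -n '1,2p;4p'
```

```text
time: 12.15
position: [0.5409, 0.076, 0.1813]
ft_force: [0.3, 0.0, 4.9]
time: 12.35
position: [0.541, 0.076, 0.1793]
ft_force: [-0.5, -0.1, 3.3]
```

```bash
H="python3 -m handwheel"
$H '[{"tx":0,"ty":0,"tz":0.0125,"ax":0,"ay":0,"az":0},{"tx":0,"ty":0,"tz":0.025,"ax":0,"ay":0,"az":0}]' | sed -n '1,2p;4p' 
$H '[{"tx":0,"ty":0,"tz":0.0125,"ax":0,"ay":0,"az":0},{"tx":0,"ty":0,"tz":0.025,"ax":0,"ay":0,"az":0}]' | sed -n '1,2p;4p'
```

```text
time: 12.55
position: [0.541, 0.0759, 0.1773]
ft_force: [0.2, -0.1, 4.1]
time: 12.75
position: [0.5411, 0.076, 0.1764]
ft_force: [-1.6, -0.1, 8.1]
```

Resistance is climbing: the tile is pinned. I switch to 1 mm steps.

```bash
H="python3 -m handwheel"
$H '[{"tx":0,"ty":0,"tz":0.006,"ax":0,"ay":0,"az":0},{"tx":0,"ty":0,"tz":0.012,"ax":0,"ay":0,"az":0},{"tx":0,"ty":0,"tz":0.012,"ax":0,"ay":0,"az":0}]' | sed -n '1,2p;4p'
```

```text
time: 13.05
position: [0.5411, 0.076, 0.1762]
ft_force: [-1.8, 0.2, 8.7]
```

```bash
H="python3 -m handwheel"
$H '[{"tx":0,"ty":0,"tz":0.006,"ax":0,"ay":0,"az":0},{"tx":0,"ty":0,"tz":0.012,"ax":0,"ay":0,"az":0},{"tx":0,"ty":0,"tz":0.012,"ax":0,"ay":0,"az":0}]' | sed -n '1,2p;4p'
$H '[{"tx":0,"ty":0,"tz":0.006,"ax":0,"ay":0,"az":0},{"tx":0,"ty":0,"tz":0.012,"ax":0,"ay":0,"az":0},{"tx":0,"ty":0,"tz":0.012,"ax":0,"ay":0,"az":0}]' | sed -n '1,2p;4p'
```

```text
time: 13.35
position: [0.5411, 0.076, 0.1759]
ft_force: [-2.7, -1.0, 11.8]
time: 13.65
position: [0.5412, 0.076, 0.1756]
ft_force: [-2.6, -0.3, 13.7]
```

```bash
H="python3 -m handwheel"
$H '[{"tx":0,"ty":0,"tz":0.006,"ax":0,"ay":0,"az":0},{"tx":0,"ty":0,"tz":0.012,"ax":0,"ay":0,"az":0},{"tx":0,"ty":0,"tz":0.012,"ax":0,"ay":0,"az":0}]' | sed -n '1,2p;4p'
$H '[{"tx":0,"ty":0,"tz":0.006,"ax":0,"ay":0,"az":0},{"tx":0,"ty":0,"tz":0.012,"ax":0,"ay":0,"az":0},{"tx":0,"ty":0,"tz":0.012,"ax":0,"ay":0,"az":0}]' | sed -n '1,2p;4p'
```

```text
time: 13.95
position: [0.5413, 0.0759, 0.1754]
ft_force: [-3.2, -0.2, 15.6]
time: 14.25
position: [0.5413, 0.076, 0.175]
ft_force: [-4.1, -0.3, 17.5]
```

About 20 N is on it and it barely moves, so the wedge is home. I lift off straight up and look at the result.

```bash
H="python3 -m handwheel"
$H '[{"tx":0,"ty":0,"tz":-0.05,"ax":0,"ay":0,"az":0},{"tx":0,"ty":0,"tz":-0.12,"ax":0,"ay":0,"az":0},{"tx":0,"ty":0,"tz":-0.3,"ax":0,"ay":0,"az":0},{"tx":0,"ty":0,"tz":-0.55,"ax":0,"ay":0,"az":0},{"tx":0,"ty":0,"tz":-0.8,"ax":0,"ay":0,"az":0},{"tx":0,"ty":0,"tz":-0.8,"ax":0,"ay":0,"az":0},{"tx":0,"ty":0,"tz":-0.8,"ax":0,"ay":0,"az":0}]'
python3 - <<'E'
from h import *
p=env.capture("scene");cv2.imwrite('pics/s6.png',cv2.resize(p['img'][180:310,240:440],(800,520),interpolation=2))
E
```

```text
time: 14.95
position: [0.541, 0.076, 0.2343]
ee_rot: [0.892, 0.453, -0.0, -0.0]
ft_force: [0.2, 0.6, -2.2]
finger_gap: 0.0219
finger_force: 49.1
```

View pics/s6.png

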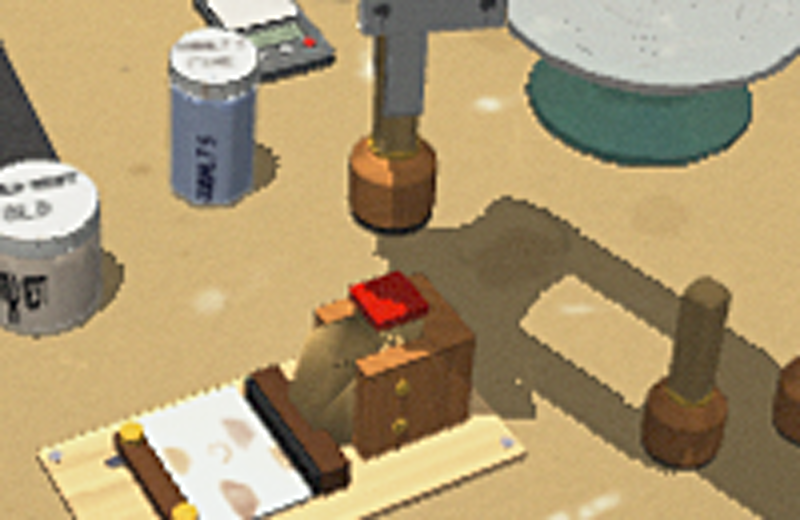

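The cap is low in the slot (390,300), the wedge is upright, and the jaw is against the flat-lying tile. I carry the mallet back to its free starting spot, jig x ≈ +0.29.

```bash
H="python3 -m handwheel"
$H '[{"tx":-0.2,"ty":0.06,"tz":0,"ax":0,"ay":0,"az":0},{"tx":-0.5,"ty":0.14,"tz":0,"ax":0,"ay":0,"az":0},{"tx":-0.896,"ty":0.257,"tz":0,"ax":0,"ay":0,"az":0}]' >/dev/null &&
$H '[{"tx":-0.3,"ty":0.08,"tz":0,"ax":0,"ay":0,"az":0},{"tx":-0.6,"ty":0.17,"tz":0,"ax":0,"ay":0,"az":0},{"tx":-0.896,"ty":0.257,"tz":0,"ax":0,"ay":0,"az":0}]' >/dev/null &&
$H '[{"tx":-0.3,"ty":0.08,"tz":0,"ax":0,"ay":0,"az":0},{"tx":-0.6,"ty":0.17,"tz":0,"ax":0,"ay":0,"az":0},{"tx":-0.8,"ty":0.23,"tz":0,"ax":0,"ay":0,"az":0},{"tx":-0.896,"ty":0.257,"tz":0,"ax":0,"ay":0,"az":0},{"tx":-0.896,"ty":0.257,"tz":0,"ax":0,"ay":0,"az":0}]' | head -2 &&
$H '[{"tx":0,"ty":0,"tz":0.2,"ax":0,"ay":0,"az":0},{"tx":0,"ty":0,"tz":0.5,"ax":0,"ay":0,"az":0},{"tx":0,"ty":0,"tz":0.8,"ax":0,"ay":0,"az":0},{"tx":0,"ty":0,"tz":0.98,"ax":0,"ay":0,"az":0}]' >/dev/null &&
$H '[{"tx":0,"ty":0,"tz":0.2,"ax":0,"ay":0,"az":0},{"tx":0,"ty":0,"tz":0.45,"ax":0,"ay":0,"az":0},{"tx":0,"ty":0,"tz":0.65,"ax":0,"ay":0,"az":0},{"tx":0,"ty":0,"tz":0.8,"ax":0,"ay":0,"az":0},{"tx":0,"ty":0,"tz":0.88,"ax":0,"ay":0,"az":0},{"tx":0,"ty":0,"tz":0.92,"ax":0,"ay":0,"az":0},{"tx":0,"ty":0,"tz":0.92,"ax":0,"ay":0,"az":0},{"tx":0,"ty":0,"tz":0.92,"ax":0,"ay":0,"az":0}]'
```

```text
time: 16.1
position: [0.4629, -0.135, 0.2338]
time: 17.3
position: [0.4645, -0.1342, 0.0834]
ee_rot: [0.892, 0.453, 0.001, 0.001]
ft_force: [0.3, 0.1, -2.5]
finger_gap: 0.0218
finger_force: 49.1
```

```bash
H="python3 -m handwheel"
$H '[{"tx":0,"ty":0,"tz":0.03,"ax":0,"ay":0,"az":0},{"tx":0,"ty":0,"tz":0.06,"ax":0,"ay":0,"az":0},{"tx":0,"ty":0,"tz":0.09,"ax":0,"ay":0,"az":0},{"tx":0,"ty":0,"tz":0.11,"ax":0,"ay":0,"az":0},{"tx":0,"ty":0,"tz":0.11,"ax":0,"ay":0,"az":0}]' | sed -n '1,2p;4p'
$H '[{"tx":0,"ty":0,"tz":0.008,"ax":0,"ay":0,"az":0},{"tx":0,"ty":0,"tz":0.016,"ax":0,"ay":0,"az":0},{"tx":0,"ty":0,"tz":0.016,"ax":0,"ay":0,"az":0}]' | sed -n '1,2p;4p'
```

```text
time: 17.8
position: [0.4638, -0.1341, 0.0736]
ft_force: [0.1, -0.2, -2.5]
time: 18.1
position: [0.464, -0.1341, 0.0734]
ft_force: [-2.9, 1.4, 3.9]
```

It is on the table. I release and retreat upward.

```bash
H="python3 -m handwheel"
$H '[{"tx":0,"ty":0,"tz":-0.01,"ax":0,"ay":0,"az":0},{"tx":0,"ty":0,"tz":-0.01,"ax":0,"ay":0,"az":0},{"tx":0,"ty":0,"tz":-0.01,"ax":0,"ay":0,"az":0},{"tx":0,"ty":0,"tz":-0.01,"ax":0,"ay":0,"az":0},{"tx":0,"ty":0,"tz":-0.01,"ax":0,"ay":0,"az":0},{"tx":0,"ty":0,"tz":-0.01,"ax":0,"ay":0,"az":0}]' 70
$H '[{"tx":0,"ty":0,"tz":-0.2,"ax":0,"ay":0,"az":0},{"tx":0,"ty":0,"tz":-0.5,"ax":0,"ay":0,"az":0},{"tx":0,"ty":0,"tz":-1,"ax":0,"ay":0,"az":0}]' >/dev/null
$H '[{"tx":0,"ty":0,"tz":-0.4,"ax":0,"ay":0,"az":0},{"tx":0,"ty":0,"tz":-0.8,"ax":0,"ay":0,"az":0},{"tx":0,"ty":0,"tz":-0.8,"ax":0,"ay":0,"az":0},{"tx":0,"ty":0,"tz":-0.8,"ax":0,"ay":0,"az":0}]'
python3 - <<'E'
from h import *
p=env.capture("wrist");cv2.imwrite('pics/w7.png',p['img'])
E
```

```text
time: 18.7
position: [0.4639, -0.1341, 0.0733]
ee_rot: [0.892, 0.453, -0.0, 0.0]
ft_force: [0.5, 0.0, -0.4]
finger_gap: 0.0659
finger_force: 0.0
time: 19.4
position: [0.4642, -0.1342, 0.2177]
ee_rot: [0.892, 0.453, 0.0, 0.001]
ft_force: [0.1, -0.0, 0.0]
finger_gap: 0.0683
finger_force: 0.0
```

View pics/w7.png

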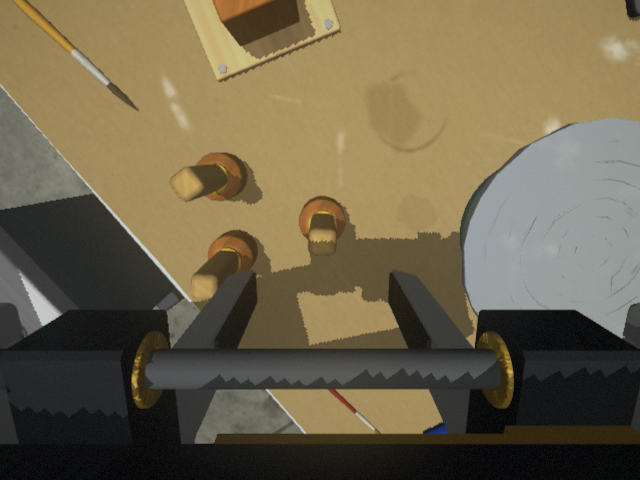

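The mallet stands upright at (322,225), well clear of the jig, and the gripper touches nothing. I hand in.

```bash
python3 -c "
from station import env
print(env.sign_off())"
```

```text
the job is handed in; nothing more can be done
None
```

The job is handed in: I drove the wedge down about 28 mm with a peak push of about 20 N, until it barely moved, and stood the mallet upright at its starting spot, clear of the jig; the hand-in call gave no verdict.

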